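# Unlatch and open the larger instrument case

## Robot

A 7-joint arm with a two-finger parallel gripper is mounted at the origin on the work surface. World frame = base frame: x ahead of the robot, y to its left, z up, the work surface at z = 0. Lengths are in m, angles in degrees, forces in N, time in s.
With the tool pointing down it reaches from about 0.425 to 0.875 m from the base axis. Payload 4.7 kg.
Tool frame: the origin (TCP) lies midway between the tips of the shut fingers; the grasp point (between the pads) lies env.grip_point_offset behind it (env.grip_point_offset is the distance from the TCP to the grasp point, in m); x points along the fingers, y is the direction in which the jaws open and shut, and the axes are right-handed (so a half turn about x gives the same grasp; the last joint's range is limited). The gripper opens to 87 mm and grips with 3 to 60 N. Pads are 19 mm wide; open, the fingers measure 117 mm over their backs; the gripper's body (75 mm by 190 mm) begins 51 mm behind the grasp point.
Start: joints at [72.829, 18.392, -4.016, 83.108, 1.295, 78.541, -3.26], TCP at [0.201, -0.618, 0.223] pointing down, gripper open.
Joint ranges: [-163.93, 163.93], [-17.29, 119.83], [-79.2, 71.16], [3.27, 140.29], [-89.18, 269.18], [5.43, 117.66], [-154.24, 154.24]. Speed limits (degrees/s): [147.25, 147.25, 180, 180, 180, 180, 180].

## Interface

Orientations are given as [roll, pitch, yaw] about the fixed x, y, z axes, in that order (R = Rz(yaw) Ry(pitch) Rx(roll)).
In Python, from cell import readout, read_camera, camera_params, sign_off, spot_in, pinpoint, env gives the robot as it stands.
- The arm moves only by the shell command python3 -m pendant 'ROWS' [OPENING] [FORCE]. ROWS is a JSON object of lists of equal length, an entry for each row: "xyz": the shift along the world's x, y, z in m, a list of three; "turn": the turn about the world's z in rad. A call has 1 to 10 rows; each row shifts and turns the pose as measured when the row begins; what a row does not reach is not made up. A row lasts 1/8 s, in which the tool goes at most 62.5 mm and 10.7 degrees, less where a joint would pass 70% of its speed; a pose out of reach is approached as far as the arm can. A call is refused whole if a number of a shift passes 0.0625 or a number of a turn 0.188, either way. A call with a gripper value outside its range is refused whole. OPENING is the opening, from 0 (shut) to 1 (fully open), set as the call begins (- or left out, the last holds). The fingers move at their own pace and stop on an object; FORCE is the grip in N (left out, the last holds). Time passes only in rows, so rows that do not move let the fingers close. It gives the time, the measured TCP pose, the force and the opening at its end, in the units of the state.
- readout.get_obs(): the state, without advancing time (a new reading comes with each control period).
- read_camera(name): name is "scene" or "top" or "wrist"; returns the picture (400x640x3 uint8, red, green, blue); there is no depth.
- camera_params(name): a dict with "fx", "fy", "cx", "cy" (pixels), "rvec" (rotation vector, rad) and "tvec" (3), from world to camera coordinates, as OpenCV has them; the wrist camera has in their place "hand_eye" (4x4, takes a point from camera to tool coordinates, whose origin is the TCP and whose axes are the tool frame's). Camera axes: x right, y down, z forward; pixel columns grow to the right and rows downward; lengths in m; the calibration is good to about 2 mm. A picture is of the moment at which its call begins: read the wrist's pose just before it. camera_params takes no time and is no camera call.
- sign_off(): hands the job in, once; it reports no verdict.
Trained networks look in the newest picture that a camera, given by its name, has taken for a name from the list of things; names that differ only in an ending like _2 or _b are one class to them, and where a whole thing is asked for, a point or a joint stands for the part that bears it (a point fixed in the world has none). Each returns a list of dicts, best first, with "score" (0 to 1); they miss things now and then, are a little off and sometimes report something else, mostly with a low value. They report only what shows in the picture. A call takes as long as a camera call. They do not tell look-alikes from the thing itself.
- spot_in(camera, name): "at" ([x, y, z] in m, in the coordinates of the camera as it stood for that picture, good to about 4 mm: the middle of the surface that is visible of it).
- pinpoint(camera, name): "at" ([x, y, z] in m, in the coordinates of the camera as it stood for that picture, good to about 4 mm: a listed point, or the origin of a listed thing).
The state is a dict: "time_s": time; "qpos": joint angles; "joint_velocities": joint speeds; "effort": joint torques, N m; "tool_pos": TCP position; "tool_rot": TCP orientation; "force": force on the tool from outside, world axes, zero at the start; "wrist_torque": the same for the moment, N m; "grip_width": finger opening in m.
Only numpy, scipy, OpenCV 4.12 (cv2) and the standard library are available. Lean on these libraries where they do the work, as an engineer would, in place of code of your own. Each camera call takes 0.05 s, during which the arm holds its last target.

## Task

Two black-panelled instrument cases with aluminium edges stand on the bench. On the larger one, flip the toggle latch on its front fully open, then raise its lid by the bar handle to 50 degrees or more, so that it stays up by itself; let go of it. Leave the smaller case latched.

Things in the scene. Friction and masses are not known exactly. Their poses are not given: they have to be found in the camera images.
- case: Larger case: 200 deep (x), 260 wide (y), 105 high shut, black with aluminium edges, fixed. Origin: centre of its underside; x from latch front to hinged back, z up. The front (-x) faces roughly the robot. Points below are in mm in this frame. Lid top at z 105.5, hinge line along y at x 100, z 85.5. Handle, lid shut: bar along y, 90 long, 10 thick, centre (-55, 0, 138.5), a post at each end.
- case_latch (a joint): Larger case's latch lever, rad. 0 shut: stands up from its pivot (y axis at x -112, z 75), holding the lid down; thicker grip at its top, 26 wide, 10 thick, from (-101, 0, 148) to (-94, 0, 177). Grows as the grip is pushed forward (-x), away from the lid, and down; 1.9 open: points out from the front. Over-centre spring: returns to 0 below 0.6, snaps open by itself beyond. About 3 N at the grip.
- case_lid (a joint): Larger case's lid about its hinge at the back, rad: 0 shut, grows as the front edge rises with the handle on it, stop at 1.75. The shut latch holds it down. Stiff hinge: it stays wherever it is left; raising it takes about 6 N at the handle.
- small_latch (a joint): The like latch on the smaller case, rad: 0 shut, 1.9 open; it stays shut. The smaller case is 150 deep, 180 wide, 80 high, of the same make, with the same latch and handle, and stands beside the larger one, on its left or right.
Things that resemble listed ones, but are neither listed nor needed, are in the scene too. What is shaped like the part that bears small_latch but blue or pink is not meant.

How it is judged:
By the outcome, as a careful person would: the job done as asked, in the order asked, and still so for the second after the job is handed in, with the robot touching nothing.
It also fails if it takes over 51 s, if anything falls off the work surface, if the arm or the gripper's body presses on something with over 40 N, if the wrist force passes 120 N, or if a joint passes its speed limit or range.

## Working session

There is one attempt and no reset: what is moved stays moved. The work goes in short steps, Python scripts to look and compute and a shell command to move; the robot and the scene stay as the last step left them, time stands still between calls to the robot, and variables do not carry over. Pictures are saved under pics/ and viewed, and the job is handed in when it is done.

```bash
ls; mkdir -p pics; cat > h.py <<'E'
import numpy as np, cv2
from scipy.spatial.transform import Rotation as R
from cell import readout, read_camera, camera_params, spot_in, pinpoint, env
def c2w(name,p):
    c=camera_params(name)
    if 'rvec' in c:
        Rm=cv2.Rodrigues(np.array(c['rvec'],float))[0]
        return Rm.T@(np.array(p)-np.array(c['tvec']).ravel())
    o=readout.get_obs()
    T=np.array(c['hand_eye']); q=T[:3,:3]@np.array(p)+T[:3,3]
    return R.from_euler('xyz',o['tool_rot'],degrees=True).as_matrix()@q+np.array(o['tool_pos'])
def w2p(name,P):
    c=camera_params(name)
    Rm=cv2.Rodrigues(np.array(c['rvec'],float))[0]
    q=Rm@np.array(P)+np.array(c['tvec']).ravel()
    return np.array([c['fx']*q[0]/q[2]+c['cx'],c['fy']*q[1]/q[2]+c['cy']])
def snap(name,fn):
    im=read_camera(name); cv2.imwrite('pics/'+fn,im[:,:,::-1]); return im
E
python3 - <<'E'
from h import *
o=readout.get_obs(); print(o, env.grip_point_offset)
for n in ['scene','top']:
    snap(n,n+'0.png')
    for k in ['case','case_latch','case_lid','small_latch']:
        for f in (spot_in,pinpoint):
            for d in f(n,k)[:4]: print(n,k,f.__name__,round(d['score'],2),c2w(n,d['at']).round(3),w2p(n,c2w(n,d['at'])).round())
E
```

```text
pics
{'time_s': 0.0, 'qpos': array([72.8282128 , 18.43895893, -4.01653211, 83.17470416,  1.29696789,
       78.53993477, -3.2627439 ]), 'joint_velocities': array([ 0.02615625,  0.02439407, -0.05934485,  0.04606875,  0.00031841,
        0.06046215,  0.03127309]), 'effort': array([ 1.05340557e-04, -4.91294754e+01, -4.03674496e-01, -3.12539327e+01,
       -6.38073147e-02,  4.36451565e-02,  1.62130386e-04]), 'tool_pos': array([ 0.20042299, -0.61775386,  0.22146453]), 'tool_rot': array([-86.13148584,  89.89151128, 111.84864506]), 'force': array([-0.16549016,  0.76949276,  0.22805153]), 'wrist_torque': array([-0.01568107, -0.00086993, -0.01451768]), 'grip_width': 0.08753862164747211} 0.0187
scene case call 0.85 [ 0.6   -0.177  0.107] [228. 236.]
scene case call 0.68 [ 0.535 -0.168  0.001] [228. 252.]
scene case_latch call 0.46 [ 0.427 -0.164  0.148] [211. 185.]Traceback (most recent call last):
  File "<stdin>", line 7, in <module>
ValueError: it knows: case
```

```bash
python3 - <<'E'
from h import *
for n in ['top','scene']:
    snap(n,n+'1.png')
    for k in ['case','case_latch','case_lid','small_latch']:
        for f in ((spot_in,pinpoint) if k=='case' else (spot_in,)):
            for d in f(n,k)[:4]: print(n,k,round(d['score'],2),c2w(n,d['at']).round(3),w2p(n,c2w(n,d['at'])).round())
print(readout.get_obs()['time_s'])
E
```

```text
top case 0.84 [ 0.528 -0.159  0.108] [406. 193.]
top case 0.57 [ 0.531 -0.163  0.001] [397. 196.]
top case_latch 0.46 [ 0.425 -0.157  0.161] [412. 237.]
top case_latch 0.4 [ 0.529 -0.16   0.11 ] [407. 192.]
top case_lid 0.93 [ 0.528 -0.161  0.11 ] [407. 193.]
top small_latch 0.63 [0.673 0.4   0.122] [172. 130.]
top small_latch 0.56 [0.255 0.217 0.155] [242. 313.]
top small_latch 0.52 [0.504 0.171 0.132] [266. 201.]
scene case 0.96 [ 0.6   -0.176  0.106] [228. 236.]
scene case 0.89 [ 0.538 -0.167  0.002] [228. 252.]
scene case_latch 0.74 [ 0.429 -0.161  0.15 ] [213. 185.]
scene case_lid 0.55 [ 0.548 -0.17   0.105] [224. 224.]
scene small_latch 0.72 [0.507 0.171 0.115] [337. 181.]
scene small_latch 0.68 [0.669 0.4   0.119] [438. 189.]
0.8
```

View pics/scene0.png

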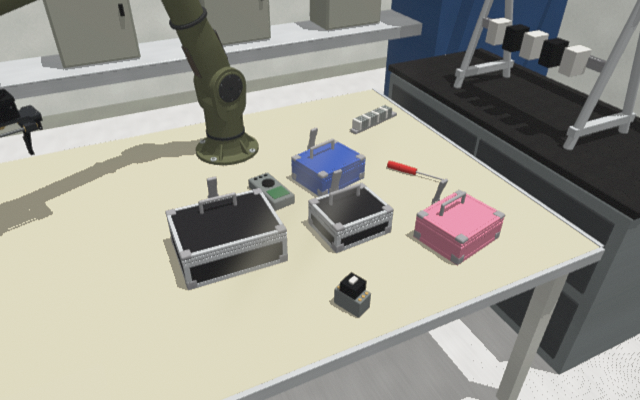

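```bash
ls pics
```

```text
scene0.png
scene1.png
top1.png
```

View pics/top1.png

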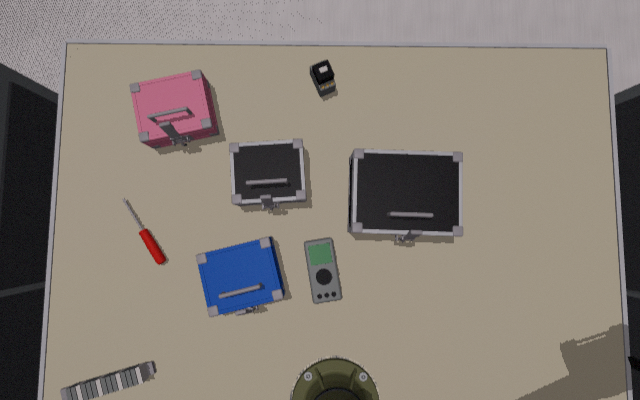

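```bash
python3 - <<'E'
from h import *
a=cv2.imread('pics/top1.png')[140:270,320:480]; b=cv2.imread('pics/scene1.png')[160:290,150:310]
cv2.imwrite('pics/crop1.png',np.vstack([cv2.resize(x,None,fx=4.4,fy=2.3*1,interpolation=cv2.INTER_CUBIC) if 0 else cv2.resize(x,(369,300),interpolation=cv2.INTER_CUBIC) for x in (a,b)]))
cv2.imwrite('pics/croptop.png',cv2.resize(a,(720,585),interpolation=cv2.INTER_CUBIC))
E
```

```text
(no output)
```

View pics/croptop.png

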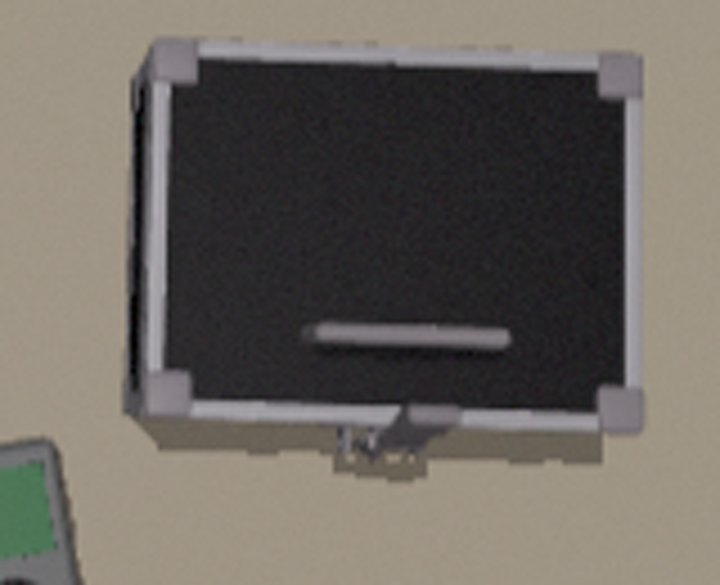

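View pics/crop1.png

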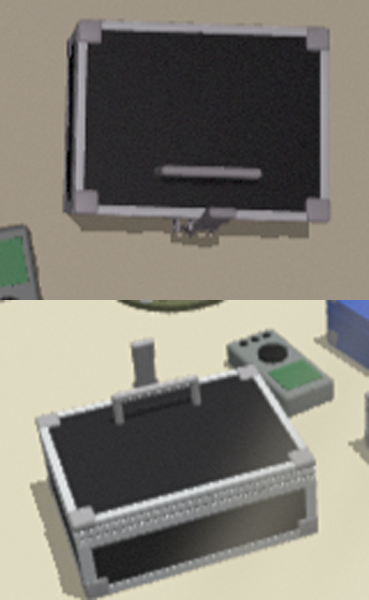

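The larger black case is at top px (407,193) and scene px (228,236). The other black one, at top px (267,172), is clearly smaller, and the blue (240,277) and pink (173,107) ones are decoys. Its latch grip is at top px (~416,231). Next I'll fit the pose from the lid corners and handle.

```bash
cat >> h.py <<'E'
def p2z(name,u,z):
    c=camera_params(name); Rm=cv2.Rodrigues(np.array(c['rvec'],float))[0]; t=np.array(c['tvec']).ravel()
    d=Rm.T@np.array([(u[0]-c['cx'])/c['fx'],(u[1]-c['cy'])/c['fy'],1]); C=-Rm.T@t
    return C+d*(z-C[2])/d[2]
E
python3 - <<'E'
from h import *
cr=lambda x,y:(320+x/4.5-.5+.5/4.5,140+y/4.5-.5+.5/4.5)
P=[p2z('top',cr(*q),.1055) for q in [(150,40),(642,55),(642,432),(148,412)]]
for p in P: print(p.round(4))
print('edges',[np.linalg.norm(P[i]-P[(i+1)%4]).round(4) for i in range(4)], 'c',np.mean(P,0).round(4))
for a,b in ((0,1),(3,2)): d=P[a]-P[b]; print('yaw from width',np.degrees(np.arctan2(-d[0],d[1])).round(2))
for a,b in ((3,0),(2,1)): d=P[b]-P[a]; print('yaw from depth',np.degrees(np.arctan2(d[1],d[0])).round(2))
H=[p2z('top',cr(*q),.1435) for q in [(307,333),(511,338)]]; print('handle',H, np.linalg.norm(H[0]-H[1]))
G=[p2z('top',cr(*q),.177) for q in [(408,408),(462,410)]]; print('grip top',G)
E
```

```text
[ 0.6349 -0.0321  0.1055]
[ 0.6293 -0.2961  0.1055]
[ 0.428  -0.291   0.1055]
[ 0.436  -0.031   0.1055]
edges [np.float64(0.264), np.float64(0.2013), np.float64(0.2601), np.float64(0.199)] c [ 0.5321 -0.1626  0.1055]
yaw from width -1.22
yaw from width -1.74
yaw from depth -0.32
yaw from depth -1.43
handle [array([ 0.47685861, -0.10684955,  0.1435    ]), array([ 0.4753464 , -0.20993899,  0.1435    ])] 0.10310053627984427
grip top [array([ 0.4397276 , -0.14803485,  0.177     ]), array([ 0.43902248, -0.17410957,  0.177     ])]
```

```bash
python3 - <<'E'
from h import *
o=readout.get_obs(); M=R.from_euler('xyz',o['tool_rot'],degrees=True).as_matrix()
print(M.round(3), o['tool_pos'])
print('jaw yaw',np.degrees(np.arctan2(M[1,1],M[0,1])))
c=np.array([.5321,-.1626]);y=np.radians(-1.2)
for n,p in dict(handle=(-.055,0,.1385),griptop=(-.094,0,.177),grip2=(-.101,0,.148),pivot=(-.112,0,.075),hinge=(.1,0,.0855)).items():
    w=c+np.array([p[0]*np.cos(y),p[0]*np.sin(y)]); P=[*w,p[2]]; print(n,np.round(P,4),w2p('top',P).round(1),w2p('scene',P).round(1))
E
```

```text
[[-0.     0.309 -0.951]
 [-0.    -0.951 -0.309]
 [-1.     0.     0.   ]] [ 0.20060336 -0.61828478  0.22262438]
jaw yaw -72.02195792656843
handle [ 0.4771 -0.1614  0.1385] [411.2 213.8] [217.9 197.8]
griptop [ 0.4381 -0.1606  0.177 ] [416.1 231.1] [212.3 177.9]
grip2 [ 0.4311 -0.1605  0.148 ] [412.3 234.1] [212.9 185.8]
pivot [ 0.4201 -0.1603  0.075 ] [403.7 238.1] [215.  205.8]
hinge [ 0.6321 -0.1647  0.0855] [405.6 151.9] [237.6 249.1]
```

```bash
python3 -m pendant '{"xyz":[[0.02,0.03,0.02],[0.023,0.038,0.02],[0.023,0.038,0],[0.023,0.038,0],[0.023,0.038,0],[0.023,0.038,0],[0.023,0.038,0],[0.023,0.038,0],[0.023,0.038,0],[0.023,0.038,0]],"turn":[0.1,0.104,0.104,0.104,0.104,0.104,0.104,0.104,0.104,0.104]}' 0 20
```

```text
time_s: 2.05
tool_pos: [0.4302, -0.2373, 0.2648]
tool_rot: [42.8, 89.6, -58.3]
force: [-0.4, 0.1, -0.9]
grip_width: 0.0017
```

```bash
python3 -m pendant '{"xyz":[[0.025,0.035,0],[0.02,0.03,0],[0.012,0.01,0],[0,0,0]],"turn":[0.09,0.083,0,0]}' && python3 - <<'E'
from h import *
o=readout.get_obs();print(o['tool_pos']);M=R.from_euler('xyz',o['tool_rot'],degrees=True).as_matrix();print(np.degrees(np.arctan2(M[1,1],M[0,1])))
a=snap('scene','s2.png');b=snap('top','t2.png');snap('wrist','w2.png')
cv2.imwrite('pics/c2.png',np.hstack([cv2.resize(a[110:290,130:330],(400,360)),cv2.resize(b[110:290,310:510],(400,360))])[:,:,::-1])
E
```

```text
time_s: 2.55
tool_pos: [0.4901, -0.157, 0.2659]
tool_rot: [45.7, 89.5, -45.0]
force: [0.4, -0.3, -0.1]
grip_width: 0.0005
[ 0.49005252 -0.15702882  0.2659062 ]
-0.7028950944387455
```

View pics/c2.png

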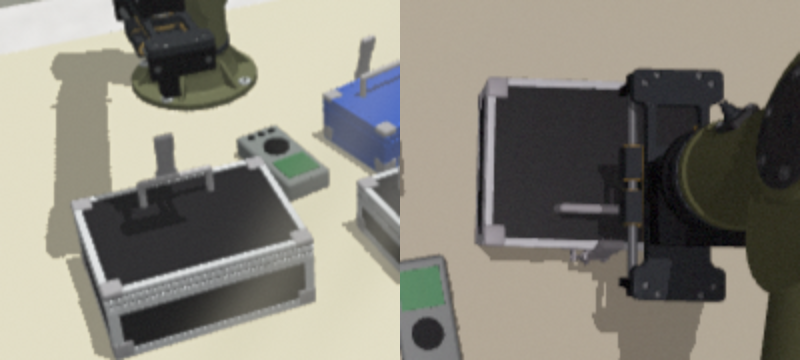

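View pics/w2.png

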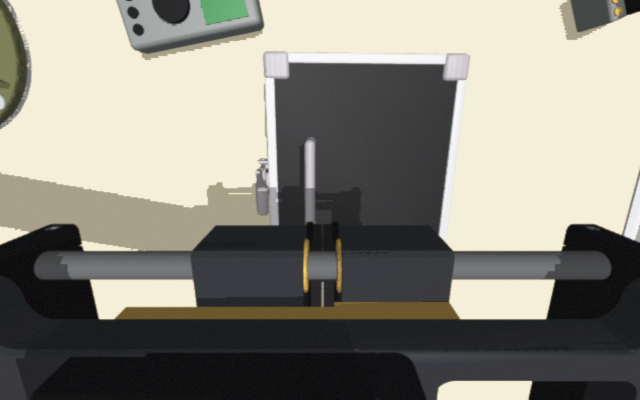

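```bash
python3 -m pendant '{"xyz":[[0,-0.004,-0.04],[0,0,-0.04],[0,0,-0.025],[0,0,0]],"turn":[0,0,0,0]}' && python3 - <<'E'
from h import *
o=readout.get_obs();print(o['tool_pos'])
a=snap('scene','s3.png')
cv2.imwrite('pics/c3.png',cv2.resize(a[110:290,130:330],(666,600))[:,:,::-1])
E
```

```text
time_s: 3.2
tool_pos: [0.4859, -0.1702, 0.1586]
tool_rot: [32.2, 89.3, -59.5]
force: [0.3, -0.0, 1.4]
grip_width: 0.0008
[ 0.48592173 -0.17021175  0.15858161]
```

View pics/c3.png

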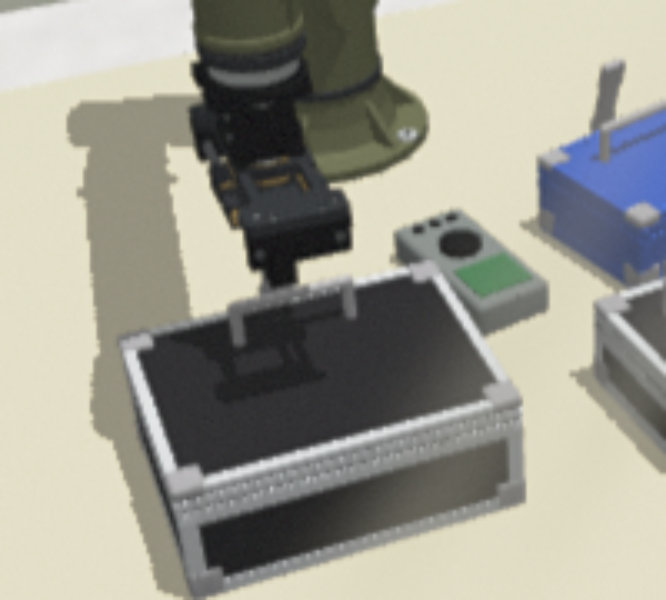

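```bash
python3 -m pendant '{"xyz":[[-0.008,0.009,0],[-0.012,0,0],[-0.012,0,0],[-0.012,0,0]],"turn":[0,0,0,0]}'
```

```text
time_s: 3.75
tool_pos: [0.4431, -0.1619, 0.1643]
tool_rot: [49.2, 88.8, -42.5]
force: [1.9, 0.4, 1.9]
grip_width: 0.0007
```

```bash
python3 -m pendant '{"xyz":[[-0.012,0,-0.006],[-0.012,0,-0.012],[-0.01,0,-0.012],[-0.01,0,-0.01],[0,0,0]],"turn":[0,0,0,0,0]}' && python3 - <<'E'
from h import *
a=snap('scene','s4.png');b=snap('top','t4.png');w=snap('wrist','w4.png')
cv2.imwrite('pics/c4.png',np.hstack([cv2.resize(a[110:290,130:330],(400,360)),cv2.resize(w[100:300,170:390],(396,360))])[:,:,::-1])
E
```

```text
time_s: 4.38
tool_pos: [0.3952, -0.1627, 0.123]
tool_rot: [47.5, 88.6, -44.3]
force: [-0.1, 0.1, 0.5]
grip_width: -0.0
```

View pics/c4.png

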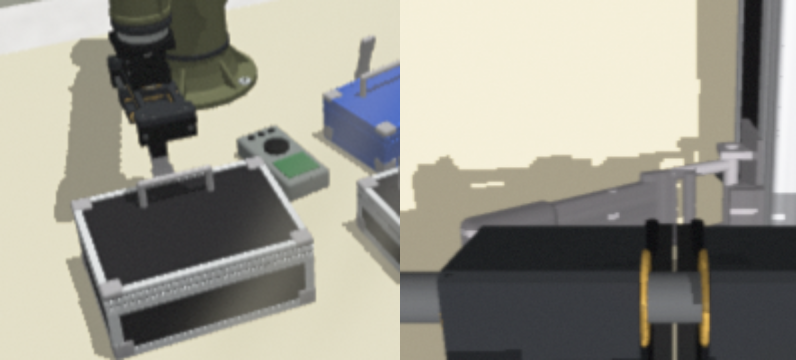

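```bash
python3 -m pendant '{"xyz":[[0,0,0.04],[0.005,0,0.04],[0.025,0,0.01],[0.025,0.001,0],[0.02,0,0],[0.01,0,0],[0,0,0]],"turn":[0,0,0,0,0,0,0]}' 0.6 20 && python3 - <<'E'
from h import *
o=readout.get_obs();M=R.from_euler('xyz',o['tool_rot'],degrees=True).as_matrix();print(np.degrees(np.arctan2(M[1,1],M[0,1])))
a=snap('scene','s5.png');w=snap('wrist','w5.png');b=snap('top','t5.png')
cv2.imwrite('pics/c5.png',np.hstack([cv2.resize(b[110:290,310:510],(400,360)),cv2.resize(w[0:360],(400,360))])[:,:,::-1])
E
```

```text
time_s: 5.4
tool_pos: [0.4867, -0.1615, 0.219]
tool_rot: [54.6, 88.4, -37.0]
force: [-0.5, 1.1, -0.7]
grip_width: 0.0513
-1.6592691021218
```

View pics/c5.png

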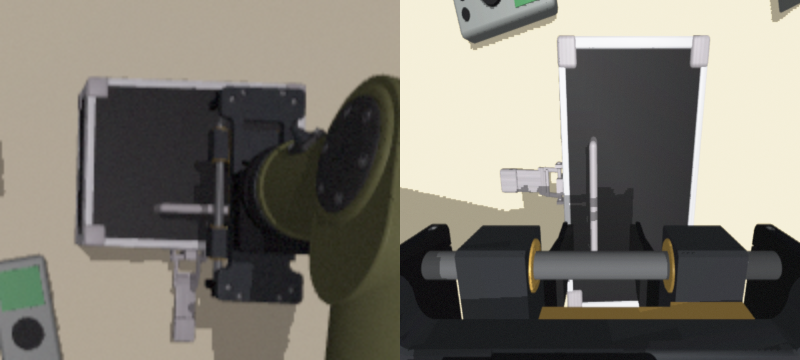

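View pics/w5.png

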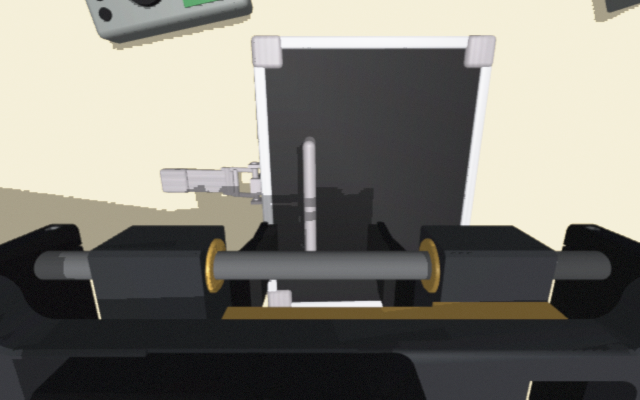

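```bash
python3 -m pendant '{"xyz":[[-0.009,0,-0.02],[0,0,-0.03],[0,0,-0.02],[0,0,0]],"turn":[0,0,0,0]}'
```

```text
time_s: 6.05
tool_pos: [0.474, -0.1631, 0.1483]
tool_rot: [48.2, 88.2, -43.6]
force: [-0.4, 0.1, 0.4]
grip_width: 0.0521
```

```bash
python3 -m pendant '{"xyz":[[0.002,0,-0.015],[0.001,0.001,-0.01],[0,0,0],[0,0,0]],"turn":[0,0,0,0]}' && python3 -m pendant '{"xyz":[[0,0,0],[0,0,0],[0,0,0],[0,0,0],[0,0,0]],"turn":[0,0,0,0,0]}' 0 20
```

```text
time_s: 6.55
tool_pos: [0.4781, -0.1627, 0.1238]
tool_rot: [49.3, 88.1, -42.6]
force: [-0.4, -0.7, -0.4]
grip_width: 0.0522
time_s: 7.18
tool_pos: [0.4782, -0.163, 0.1247]
tool_rot: [48.7, 88.0, -43.2]
force: [-9.0, 0.0, 3.8]
grip_width: 0.0102
```

```bash
python3 -m pendant '{"xyz":[[0.004,0,0.013],[0.006,0,0.013],[0.007,0,0.012],[0.008,0,0.0115],[0,0,0]],"turn":[0,0,0,0,0]}'; python3 - <<'E'
from h import *
o=readout.get_obs();p=o['tool_pos']-np.array([.4782,0,.1247])+np.array([.477,0,.1385]);print(p, 'r',np.hypot(.632-p[0],p[2]-.0855),'th',np.degrees(np.arctan2(p[2]-.0855,.632-p[0]))-18.9,o['force'])
a=snap('scene','s6.png')
cv2.imwrite('pics/c6.png',cv2.resize(a[110:290,130:330],(666,600))[:,:,::-1])
E
```

```text
time_s: 7.8
tool_pos: [0.5044, -0.1636, 0.175]
tool_rot: [48.7, 88.1, -43.2]
force: [1.4, -1.2, 1.2]
grip_width: 0.0094
[ 0.50319618 -0.16355856  0.18875344] r 0.16508087793530948 th 19.816827901457188 [ 1.3892076  -1.20798502  1.16505524]
```

View pics/c6.png

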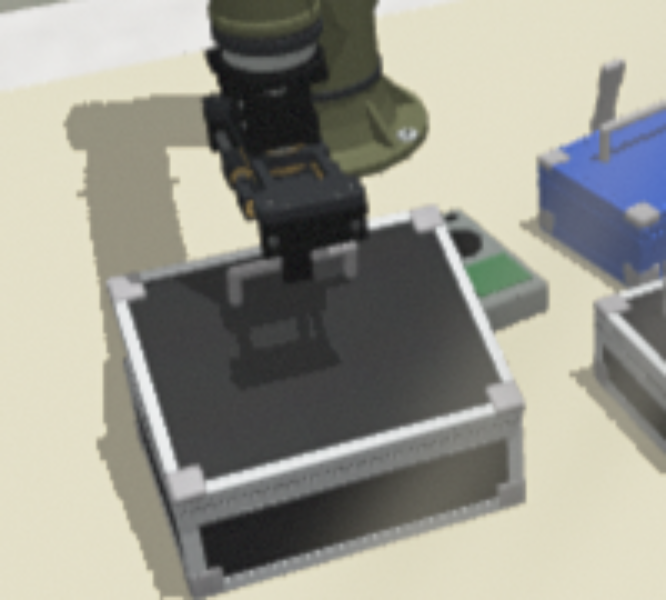

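```bash
python3 -m pendant '{"xyz":[[0.0095,0,0.011],[0.0104,0,0.010],[0.011,0,0.009],[0.012,0,0.008],[0,0,0]],"turn":[0,0,0,0,0]}' - 25; python3 - <<'E'
from h import *
o=readout.get_obs();p=o['tool_pos']-np.array([.4782,0,.1247])+np.array([.477,0,.1385]);print(p, 'r',np.hypot(.632-p[0],p[2]-.0855),'th',np.degrees(np.arctan2(p[2]-.0855,.632-p[0]))-18.9,o['force'])
a=snap('scene','s7.png')
cv2.imwrite('pics/c7.png',cv2.resize(a[110:290,130:330],(666,600))[:,:,::-1])
E
```

```text
time_s: 8.48
tool_pos: [0.5433, -0.1645, 0.212]
tool_rot: [27.8, 88.6, -64.2]
force: [2.1, -1.6, -2.2]
grip_width: 0.0095
[ 0.54207996 -0.16447241  0.22578717] r 0.16663164354965068 th 38.4412978464644 [ 2.06599793 -1.55011223 -2.22866003]
```

View pics/c7.png

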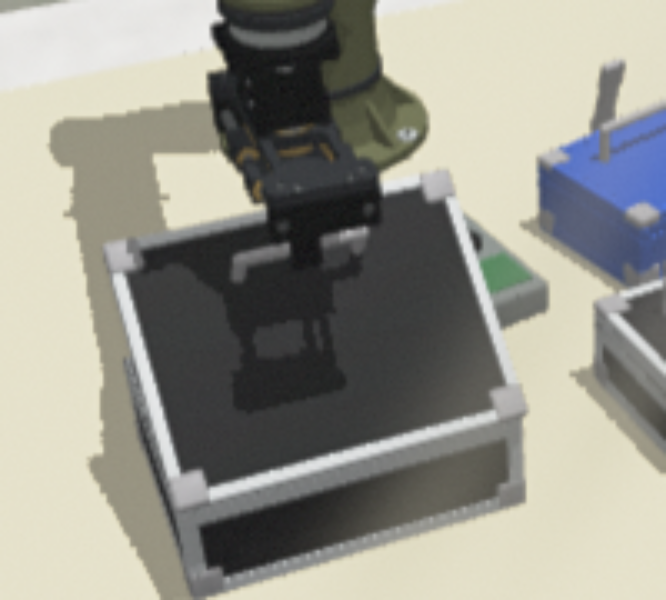

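```bash
python3 -m pendant '{"xyz":[[0.0122,0,0.007],[0.0128,0,0.006],[0.0133,0,0.005],[0.0138,0,0.0038],[0,0,0]],"turn":[0,0,0,0,0]}'; python3 - <<'E'
from h import *
o=readout.get_obs();p=o['tool_pos']-np.array([.4782,0,.1247])+np.array([.477,0,.1385]);print(p, 'r',np.hypot(.632-p[0],p[2]-.0855),'th',np.degrees(np.arctan2(p[2]-.0855,.632-p[0]))-18.9,o['force'])
a=snap('scene','s8.png')
cv2.imwrite('pics/c8.png',cv2.resize(a[110:290,130:330],(666,600))[:,:,::-1])
E
```

```text
time_s: 9.15
tool_pos: [0.59, -0.1656, 0.2342]
tool_rot: [-3.3, 88.6, -95.5]
force: [2.6, -1.4, -5.7]
grip_width: 0.009
[ 0.58878923 -0.16562717  0.24800393] r 0.1681508237084208 th 56.209279237085035 [ 2.61155918 -1.41789985 -5.69162474]
```

View pics/c8.png

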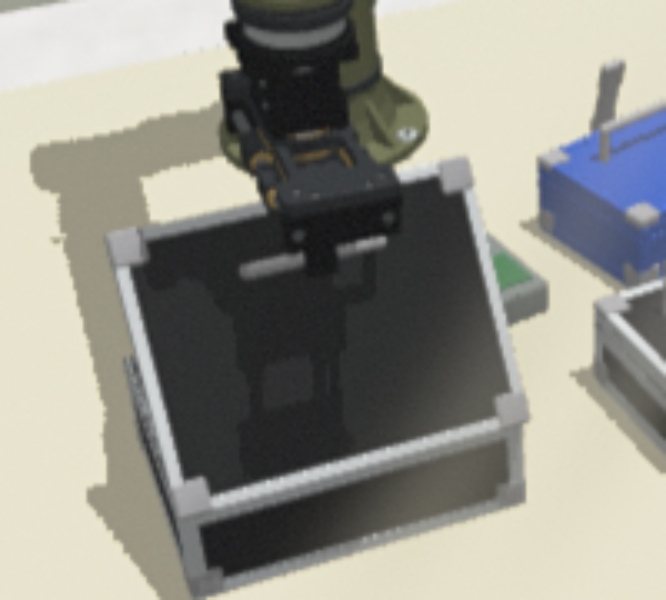

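```bash
python3 -m pendant '{"xyz":[[0.0135,0,0.001],[0.0135,0,0],[0.008,0,-0.001],[0,0,0]],"turn":[0,0,0,0]}'; python3 - <<'E'
from h import *
o=readout.get_obs();p=o['tool_pos']-np.array([.4782,0,.1247])+np.array([.477,0,.1385]);print(p, 'r',np.hypot(.632-p[0],p[2]-.0855),'th',np.degrees(np.arctan2(p[2]-.0855,.632-p[0]))-18.9,o['force'])
a=snap('scene','s9.png');w=snap('wrist','w9.png')
cv2.imwrite('pics/c9.png',np.hstack([cv2.resize(a[110:290,130:330],(400,360)),cv2.resize(w[:360],(400,360))])[:,:,::-1])
E
```

```text
time_s: 9.7
tool_pos: [0.6219, -0.1666, 0.2394]
tool_rot: [-11.6, 88.4, -104.0]
force: [2.8, -1.3, -6.9]
grip_width: 0.009
[ 0.62067987 -0.16657751  0.25321056] r 0.1680921679177961 th 67.23850650055869 [ 2.78339528 -1.32034425 -6.85696911]
```

View pics/c9.png

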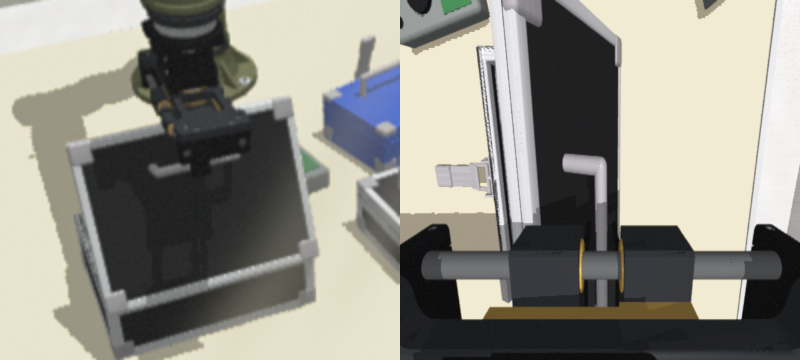

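```bash
python3 -m pendant '{"xyz":[[0,0,0],[0,0,0],[0,0,0]],"turn":[0,0,0]}' 0.2 20; python3 -m pendant '{"xyz":[[0,0,0.008],[0,0,0.012],[0,0,0.015],[0,0,0.02],[0,0,0.03],[0,0,0.03]],"turn":[0,0,0,0,0,0]}'; python3 - <<'E'
from h import *
a=snap('scene','s10.png');w=snap('wrist','w10.png')
cv2.imwrite('pics/c10.png',np.hstack([cv2.resize(a[110:290,130:330],(400,360)),cv2.resize(w[:360],(400,360))])[:,:,::-1])
E
```

```text
time_s: 10.18
tool_pos: [0.6224, -0.165, 0.2408]
tool_rot: [-5.3, 88.5, -97.6]
force: [-0.2, 0.2, -0.4]
grip_width: 0.0172
time_s: 10.92
tool_pos: [0.6218, -0.1646, 0.3623]
tool_rot: [-5.5, 88.5, -97.7]
force: [-0.3, -0.2, 0.6]
grip_width: 0.0174
```

View pics/c10.png

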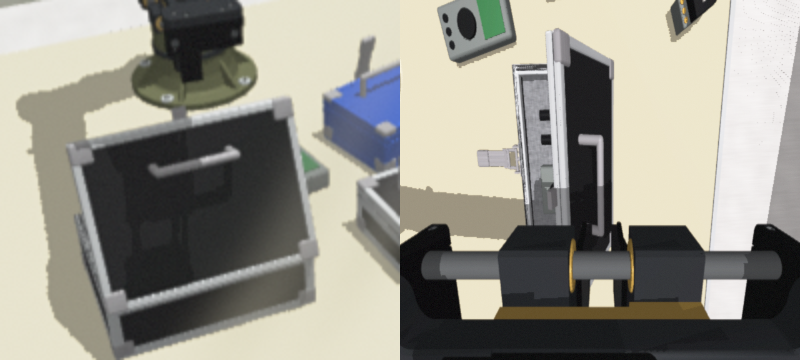

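```bash
python3 -m pendant '{"xyz":[[0,-0.03,0.01],[0,-0.05,0.01],[-0.02,-0.05,0],[-0.02,-0.05,0],[-0.02,-0.05,0],[-0.02,-0.04,0],[0,0,0]],"turn":[0,0,0,0,0,0,0]}'; python3 - <<'E'
from h import *
a=snap('scene','s11.png');b=snap('top','t11.png')
cv2.imwrite('pics/c11.png',np.hstack([cv2.resize(a[90:290,130:350],(396,360)),cv2.resize(b[110:310,220:440],(396,360))])[:,:,::-1])
# predicted lid top front corners in scene for several angles
c=np.array([.5321,-.1626]);y=np.radians(-1.2);Rz=np.array([[np.cos(y),-np.sin(y)],[np.sin(y),np.cos(y)]])
for th in (45,50,55,60,65,70):
    t=np.radians(th);out=[]
    for yy in (.13,-.13):
        dx,dz=-.2,.02
        X=.1+dx*np.cos(t)+dz*np.sin(t);Z=.0855-dx*np.sin(t)+dz*np.cos(t)
        P=[*(c+Rz@[X,yy]),Z];out+= [w2p('scene',P).round(1).tolist(),w2p('top',P).round(1).tolist()]
    print(th,out)
for q in (1.0,1.5,1.9):
    u=np.array([.018,.102]);X=-.112+u[0]*np.cos(q)-u[1]*np.sin(q);Z=.075+u[0]*np.sin(q)+u[1]*np.cos(q)
    print('latch',q,w2p('top',[*(c+Rz@[X,0]),Z]).round(1),Z)
E
```

```text
time_s: 11.9
tool_pos: [0.5393, -0.4401, 0.3873]
tool_rot: [11.4, 88.5, -80.6]
force: [-0.2, 1.3, -0.3]
grip_width: 0.0173
45 [[266.6, 158.0], [361.1, 196.1], [162.2, 181.4], [490.4, 200.1]]
50 [[268.3, 157.0], [362.0, 188.6], [162.5, 180.6], [493.0, 192.6]]
55 [[270.1, 156.6], [362.9, 180.6], [163.0, 180.5], [495.3, 184.6]]
60 [[272.2, 156.7], [363.6, 172.1], [163.6, 181.0], [497.3, 176.2]]
65 [[274.5, 157.5], [364.3, 163.2], [164.5, 182.2], [498.9, 167.3]]
70 [[276.9, 159.0], [364.8, 154.1], [165.6, 184.1], [500.2, 158.2]]
latch 1.0 [411.6 273.1] 0.1452573129250924
latch 1.5 [406.1 281.2] 0.10017010432897867
latch 1.9 [401.6 279.5] 0.05905786575829612
```

View pics/c11.png

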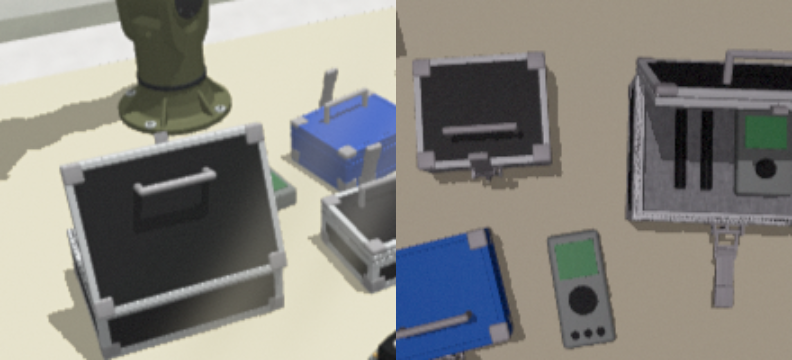

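```bash
python3 -c "
from cell import sign_off,readout
print(readout.get_obs()['force']);print(sign_off())"
```

```text
[ 0.34036002 -0.27562072  0.00199988]
the job is handed in; nothing more can be done
None
```

I opened the larger case's latch fully, raised its lid by the bar handle to about 65°, and let go. The lid stayed up by itself. I handed the job in at about 12 s of the 51 s allowed.

These are the last checks, made with the arm clear of everything and near-zero force at the wrist:
- **Latch:** the grip tip shows at top-camera px (401, 280). That matches the 1.9 rad open position, predicted at (402, 280).
- **Lid:** its front corner shows at top-camera px (364, 161), which fits 65–66°. The arm's own position had suggested 67° while it still held the bar. The bar probably slipped a few mm lower in the pads during the lift, which would make that reading slightly high.
- **Smaller case:** it was not touched, and its latch still stands upright and shut.

No check failed.

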